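# Close a sprung filter press and hold it clamped

### The arm

A 7-joint arm with a two-finger parallel gripper is mounted at the origin on a cart in front of the work surface, level with it; the furniture and walls round the work are solid. World frame = base frame: x ahead of the robot, y to its left, z up, the work surface at z = 0. Lengths are in m, angles in rad, forces in N, time in s.
With the tool pointing down it reaches from about 0.425 to 0.95 m from the base axis. Payload 16.7 kg.
Tool frame: the origin (TCP) lies midway between the tips of the shut fingers; the grasp point (between the pads) lies robot.hold_point_z behind it (robot.hold_point_z is the distance from the TCP to the grasp point, in m); z points along the fingers, y is the direction in which the jaws open and shut (so a half turn about z gives the same grasp; the last joint's range is limited). The gripper opens to 94 mm and grips with 3 to 60 N. Pads are 16 mm wide; open, the fingers measure 119 mm over their backs; the gripper's body (75 mm by 177 mm) begins 78 mm behind the grasp point.
Start: joints at [1.048, 0.426, 0.074, 1.606, -0.034, 1.111, -0.067], TCP at [0.246, -0.628, 0.205] pointing down, gripper open.
Joint ranges: [-2.85, 2.85], [-0.5, 2.14], [-1.23, 1.37], [0.21, 2.46], [-1.02, 4.16], [0.16, 2.05], [-2.73, 2.73]. Speed limits (rad/s): [1.89, 1.89, 2.39, 2.39, 3.01, 3.01, 3.01].

### API

Orientations are given as a rotation vector (axis times angle).
In Python, from cell import robot, eoat, planner, readout, imaging, workorder gives the robot as it stands. Calls block until the motion is done:
- robot.move_to(position, orientation): joint-space move of the TCP to a pose.
- robot.line_to(position, rate=0.15, rot=None): straight line of the TCP; rot=None keeps the orientation; rate is the mean speed in m/s.
- robot.move_joints(angles): joint-space move.
- eoat.move_gripper(opening, squeeze=None): opening from 0.0 (shut) to 1.0 (fully open); squeeze is the grip in N (None keeps the last); returns when the fingers have stopped.
- robot.wait(seconds).
- planner.ik(position, orientation): joint angles nearest the present ones, or None.
- readout.get_state(): the state.
- imaging.get_image(name): name is "scene" or "top" or "wrist"; returns a dict with "color" (480x640x3 uint8, red, green, blue), "K" (3x3 intrinsics, pixels), "eye" and "orientation" of the camera in the world. Camera axes: x right, y up, looking along -z (the intrinsics and any distortion apply to the point x, -y, -z); pixel columns grow to the right and rows downward; lengths in m; the calibration is good to about 2 mm. A picture is of the moment at which its call begins. There is no depth.
A pose or a line that the arm cannot do raises robot.IKError and nothing moves.
- workorder.hand_in(): hands the job in, once; it reports no verdict.
The state is a dict: "clock": time; "q": joint angles; "qd": joint speeds; "tau": joint torques, N m; "ee_pos": TCP position; "orientation": TCP orientation; "force": force on the tool from outside, world axes, zero at the start; "ft_torque": the same for the moment, N m; "finger_gap": opening from 0.0 (shut) to 1.0 (fully open).
Only numpy, scipy, OpenCV 4.12 (cv2) and the standard library are available. Lean on these libraries where they do the work, as an engineer would, in place of code of your own. Each camera call takes 0.05 s, during which the arm holds its last target.

### The job

Lower the flat perforated plate over the two locating pins of the small press until it lies flush on the press's platen, and let go of it. Then take the cover by its black grip bar, set it down on the tips of the pins about 10 mm to one side of where it fits, and slide it across without letting go until the sockets hidden in its underside find the pins and it drops onto the plate. Press the cover down until the sprung platen reaches the bottom of its travel, and finish like that: still gripping the bar and holding the press closed, with the other things on the bench left where they are.

Things in the scene. Friction and masses are not known exactly. Their poses are not given: they have to be found in the camera images.
- press_base: Fixed press: grey foot 100x140x14 mm, housing on it (36x104 mm, to 30 mm high), two upright, polished, slippery steel pins 8 mm in diameter at y = +40 and -40 mm, x = 0. Origin: centre of the foot's underside, on the bench; y runs along the line of the pins, z up. Pin tips are 70 mm above the bench; their last 3 mm taper to 5 mm diameter. It cannot move.
- pin_left (a point): Centre of the tip of the pin at y = +40 mm of the press, 70 mm above the bench.
- pin_right (a point): Centre of the tip of the pin at y = -40 mm of the press, 70 mm above the bench.
- platen (a joint): Travel of the sprung platen (aluminium, 44x104x10 mm, crossed by the pins, which stay fixed), m, downwards: 0 = up (top face 50 mm above the bench), 0.008 = on its stop. Springs push it up with 9 N at the top, 14 N at the bottom: it stays up under plate and cover; about 8 N more on the cover takes it fully down. It springs up when the push ends.
- platen_top (a point): Centre of the platen's top face, midway between the pins; moves with the platen. Its axes are those of the press. With platen up, the pins stand 20 mm above it.
- support_plate: Loose flat steel plate 54 (x) x 110 (y) x 12 (z) mm, 0.15 kg, lying on the bench; small dark dots in its middle, two through holes 10.4 mm in diameter at y = +40 and -40 mm, x = 0. Origin: centre of its underside. Same either way round. Grip it across its 54 mm; it overhangs the platen by 5 mm on each long side. On the platen, the pins stand 8 mm above its top.
- clamp_cover: Loose aluminium cover 54 (x) x 110 (y) x 25 (z) mm, 0.33 kg, upright on the bench; black grip bar on top, 16 (x) x 54 (y) mm, 29 to 68 mm above the underside. In the underside two blind sockets, 10.4 mm wide, 18 deep, at y = +40 and -40 mm, x = 0. Origin: centre of underside. Same either way round. Underside above the bench: 70 mm on the pin tips, 62 on the plate, 54 pressed down.
- small_beaker: Bystander: glass beaker 67 mm in diameter, 79 mm high, loose, behind the work on the left. Origin: centre of its underside. Leave it alone.
- petri: Bystander: shallow glass dish 63 mm in diameter, 14 mm high, loose, behind the work on the right. Origin: centre of its underside. Leave it alone.
- stopper: Bystander: black rubber stopper 33 mm in diameter, 26 mm high, loose, behind the press. Origin: centre of its underside. Leave it alone.
Not all that is in view belongs to the job. Leave any brown look-alike of the press_base alone. Of the things that look like the support_plate, the larger one is meant.

How it is judged:
On the way, in this order (a step that is already met when the one before it is completed fails the run):
1. the plate lies flush on the platen, over both pins, and has been let go (horizontal distance between support_plate and platen_top below 0.0035 m and z of support_plate in the frame of platen_top between -0.003 and 0.0025 m and angle between the y axis of support_plate and the y axis of press_base, either way round below 0.08 rad and angle between support_plate's own z axis and vertical below 0.05 rad and contact force between the fingers and support_plate below 0.1 N), for 0.2 s.
2. the cover, held by its bar, touches the pin tips while 4 to 25 mm to one side of its seat (contact force between clamp_cover and press_base above 0.3 N and horizontal distance between clamp_cover and platen_top between 0.004 and 0.025 m and z of clamp_cover in the frame of platen_top between 0.016 and 0.024 m and contact force between the fingers and clamp_cover above 1 N and z of the grasp point in the frame of clamp_cover below 0.078 m), for 0.1 s.
3. the cover has dropped over both pins onto the plate, still held (horizontal distance between each of support_plate, clamp_cover and platen_top below 0.0035 m and z of support_plate in the frame of platen_top between -0.003 and 0.0025 m and angle between the y axis of each of support_plate, clamp_cover and the y axis of press_base, either way round below 0.08 rad and angle between each of support_plate, clamp_cover's own z axis and vertical below 0.05 rad and z of clamp_cover in the frame of platen_top between 0.008 and 0.0155 m and contact force between the fingers and clamp_cover above 1 N and z of the grasp point in the frame of clamp_cover below 0.078 m), for 0.1 s.
At the end, for the whole second after the job is handed in: Plate flush on the platen and cover flush on the plate, both over the pins (3.5 mm of centre, 0.08 rad of direction, gaps under 3 mm, level to 0.05 rad); platen at least 6 mm down; cover still, its bar between the fingers (over 1 N, grasp point at most 10 mm above the bar's top) (all of step 3 and value of joint platen above 0.006 m and linear speed of clamp_cover below 0.02 m/s); the arm keeps its last pose, push and grip.
It fails at once if a bystander (beaker, dish or stopper) is moved more than 20 mm (distance of any of small_beaker, petri, stopper from where it was at the start of the episode above 0.02 m).
It fails at once if the plate or the cover is rammed onto the press with more than 80 N (contact force between any of clamp_cover, support_plate and press_base above 80 N).
It also fails if it takes over 58 s, if anything falls off the work surface, if the arm or the gripper's body presses on something with over 40 N, if the wrist force passes 120 N, or if a joint passes its speed limit or range.

## Working session

There is one attempt and no reset: what is moved stays moved. The work goes in short steps, each a Python script; the robot and the scene stay as the last script left them, time stands still between calls to the robot, and variables do not carry over. Pictures are saved under pics/ and viewed, and the job is handed in when it is done.

```bash
mkdir -p pics; ls
python3 - <<'E'
from cell import robot, eoat, planner, readout, imaging, workorder
import cv2,numpy as np
s=readout.get_state(); print(s, robot.hold_point_z)
for n in ["scene","top","wrist"]:
    im=imaging.get_image(n); cv2.imwrite(f"pics/{n}0.png",im["color"][:,:,::-1]); print(n,[im[k] for k in im if k!="color"])
    np.savez(f"{n}0.npz",**im)
E
```

```text
pics
{'clock': 0.0, 'q': array([ 1.04750704,  0.4267659 ,  0.07386275,  1.60662902, -0.03411277,
        1.11075942, -0.06711307]), 'qd': array([ 5.86166272e-05,  1.08029364e-03, -2.55722270e-03,  5.28382257e-04,
        1.65926083e-03,  3.10114830e-04,  2.83556419e-03]), 'tau': array([ 2.07533172e-03, -9.35811496e+01,  3.66823331e+00, -4.54198194e+01,
       -4.87967930e-02,  1.99092185e-02,  1.27027211e-04]), 'ee_pos': array([ 0.24627879, -0.62799342,  0.20474363]), 'orientation': array([-3.08566623e+00, -5.83405329e-01,  5.21956467e-04]), 'force': array([ 0.33843062,  0.20172112, -0.32956311]), 'ft_torque': array([ 0.03331145,  0.04556648, -0.03681796]), 'finger_gap': 0.9943304234496578} 0.0188
scene [array([[587.94576648,   0.        , 323.28701704],
       [  0.        , 587.94576648, 234.03848404],
       [  0.        ,   0.        ,   1.        ]]), array([0.02948195, 0.83687265, 0.76403454]), array([ 0.32635583, -1.21995312, -2.31607417])]
top [array([[611.21853648,   0.        , 319.81140333],
       [  0.        , 611.21853648, 241.32102415],
       [  0.        ,   0.        ,   1.        ]]), array([0.30046707, 0.00561751, 1.41711222]), array([ 0.16641381, -0.14610308, -1.56554326])]
wrist [array([[341.35867641,   0.        , 324.43362435],
       [  0.        , 341.35867641, 240.13682923],
       [  0.        ,   0.        ,   1.        ]]), array([ 0.31401007, -0.60276455,  0.38468704]), array([-0.22227924,  0.15252521, -1.19003439])]
```

View pics/scene0.png

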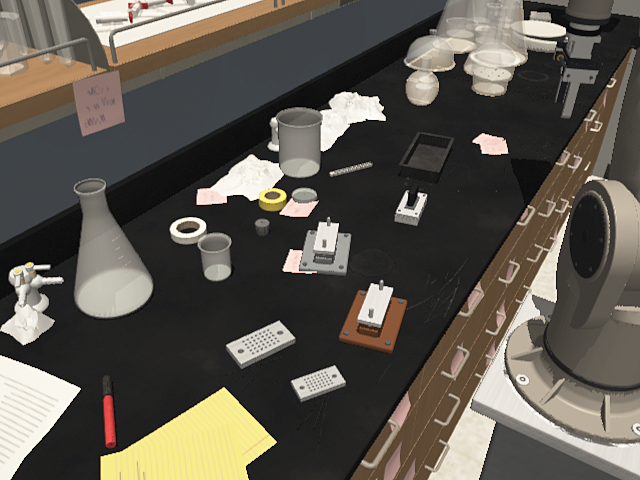

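View pics/top0.png

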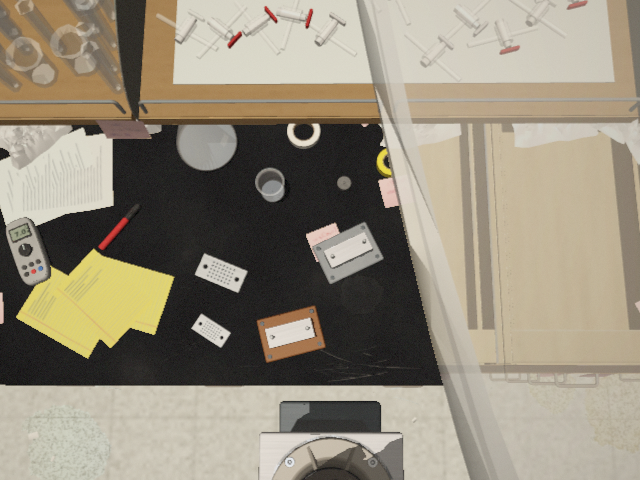

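View pics/wrist0.png

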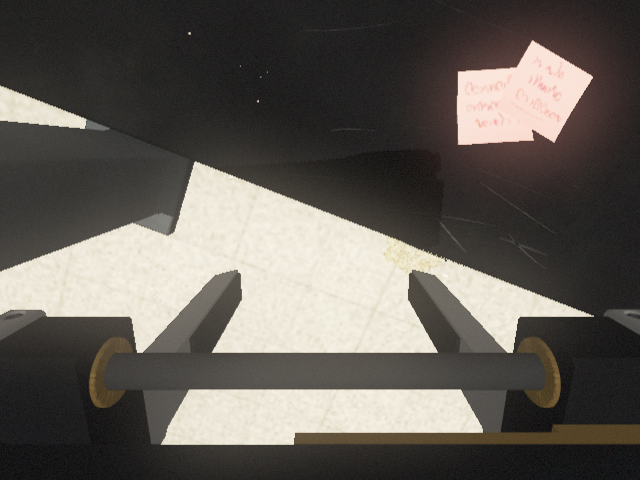

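```bash
cat > h.py <<'E'
import numpy as np, cv2
from scipy.spatial.transform import Rotation as R
def ray(im,u,v):
    K=im["K"]; p=np.array([(u-K[0,2])/K[0,0],-(v-K[1,2])/K[1,1],-1.0])
    return R.from_rotvec(im["orientation"]).as_matrix()@p
def px2w(im,u,v,z):
    d=ray(im,u,v); e=np.array(im["eye"]); return e+d*(z-e[2])/d[2]
def w2px(im,P):
    P=np.atleast_2d(P); c=(P-im["eye"])@R.from_rotvec(im["orientation"]).as_matrix()
    K=im["K"]; return np.c_[K[0,2]+K[0,0]*c[:,0]/-c[:,2], K[1,2]-K[1,1]*c[:,1]/-c[:,2]]
E
python3 - <<'E'
from h import *
t=dict(np.load("top0.npz"));s=dict(np.load("scene0.npz"))
for n,im,u,v,z in [("bigplate",t,221,272,.012),("bigplate",s,261,344,.012),("small",t,211,331,.01),("press",t,348,252,.05),("press s foot",s,325,253,.014),("brown",t,291,334,.05),("cover s",s,411,208,.025),("beaker",t,270,190,0),("stopper",t,344,183,.026),("petri s",s,304,195,.0)]:
    print(n,px2w(im,u,v,z).round(3))
for a,b,z in [((198,253),(248,270),.012),((193,313),(232,328),.01),((330,260),(367,243),.07)]:
    A=px2w(t,*a,z);B=px2w(t,*b,z);print(A.round(3),B.round(3),np.linalg.norm(A-B))
# crops
c=cv2.imread("pics/top0.png")
a=cv2.resize(c[230:350,170:290],(480,480),interpolation=cv2.INTER_CUBIC)
b=cv2.imread("pics/scene0.png")[170:330,220:460]
cv2.imwrite("pics/crop0.png",np.hstack([a[:, :], ])); cv2.imwrite("pics/crop1.png",cv2.resize(b,None,fx=3,fy=3,interpolation=cv2.INTER_CUBIC))
E
```

```text
bigplate [0.511 0.254 0.012]
bigplate [0.504 0.26  0.012]
small [0.376 0.273 0.01 ]
press [ 0.551 -0.041  0.05 ]
press s foot [ 0.55  -0.028  0.014]
brown [0.367 0.087 0.05 ]
cover s [ 0.467 -0.28   0.025]
beaker [0.713 0.144 0.   ]
stopper [ 0.722 -0.033  0.026]
petri s [ 0.734 -0.223  0.   ]
[0.556 0.309 0.012] [0.516 0.191 0.012] 0.12498449134287605
[0.417 0.316 0.01 ] [0.382 0.225 0.01 ] 0.09712363999240613
[0.53 0.   0.07] [ 0.568 -0.083  0.07 ] 0.09166508616995946
```

View pics/crop0.png

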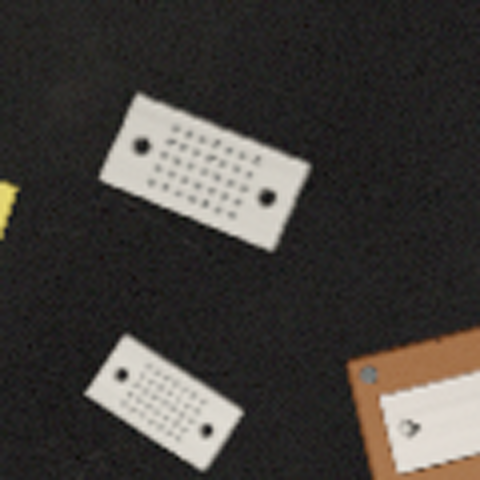

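View pics/crop1.png

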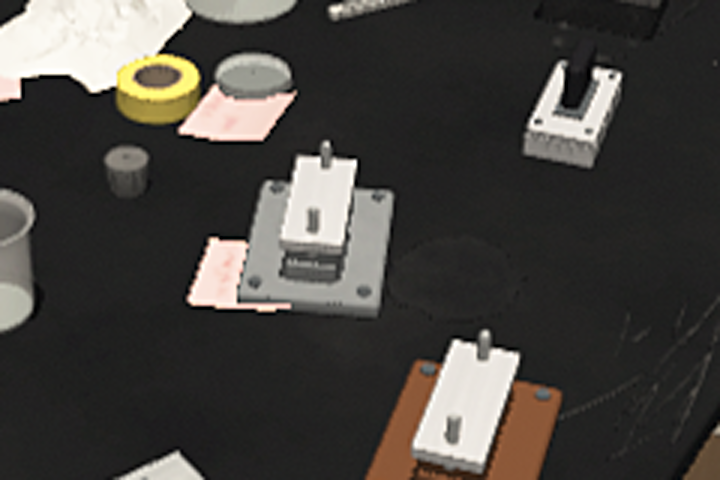

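Run:
```python
from h import *
from cell import planner,robot
w=dict(np.load("wrist0.npz"));s=[-3.08566623e+00, -5.83405329e-01,  5.21956467e-04];p=np.array([0.24627879, -0.62799342,  0.20474363])
Rt=R.from_rotvec(s).as_matrix(); Rc=R.from_rotvec(w["orientation"]).as_matrix()
print(Rt.round(3)); print("cam pos in tool",(Rt.T@(w["eye"]-p)).round(3)); print("cam axes in tool\n",(Rt.T@Rc).round(3))
print("centre ray on floor",px2w(w,320,240,0))
def ori(th,): # tool y at angle th, z down
    y=np.array([np.cos(th),np.sin(th),0]);z=np.array([0,0,-1.]);return R.from_matrix(np.c_[np.cross(y,z),y,z]).as_rotvec()
for name,pos,yaw in [("plate",(.511,.254,.003),-18.7),("press",(.551,-.04,.055),24.),("cover",(.467,-.28,.03),0)]:
  for k in (0,180):
    q=planner.ik(pos,ori(np.radians(yaw+k)));print(name,k,None if q is None else np.round(q,2))
```

```text
[[ 0.931  0.365 -0.001]
 [ 0.365 -0.931  0.001]
 [-0.    -0.001 -1.   ]]
cam pos in tool [ 0.072  0.001 -0.18 ]
cam axes in tool
 [[ 0.     0.968  0.251]
 [ 1.    -0.    -0.001]
 [-0.001  0.251 -0.968]]
centre ray on floor [ 0.21926417 -0.63408409  0.        ]
plate 0 [ 0.1   0.69 -0.89  1.95  0.72  0.85 -1.5 ]
plate 180 [ 0.19  0.77 -1.03  1.94  0.83  0.93  1.55]
press 0 [ 0.4   0.47 -0.55  1.98  0.34  0.78  0.07]
press 180 [-0.88  0.81  1.2   2.05 -0.94  0.99 -1.89]
cover 0 [ 0.67  0.46 -0.31  2.02  0.21  0.69  0.23]
cover 180 [ 0.19  0.46  0.29  2.05 -0.21  0.66 -2.53]
```

```bash
cat >> h.py <<'E'
def ori(th):
    y=np.array([np.cos(th),np.sin(th),0]);z=np.array([0,0,-1.]);return R.from_matrix(np.c_[np.cross(y,z),y,z]).as_rotvec()
def toolx(th):
    return np.array([-np.sin(th),np.cos(th),0])*1.0
def snap(imaging,n,f):
    im=imaging.get_image(n); cv2.imwrite(f"pics/{f}.png",im["color"][:,:,::-1]); np.savez(f"{f}.npz",**im); return im
E
python3 - <<'E'
from h import *
from cell import *
import cell
from cell import robot,readout,imaging
th=np.radians(10)
M=R.from_rotvec(ori(th)).as_matrix();print(M.round(2))
robot.move_to(np.array([.467,-.28,.2])-M[:,0]*.03,ori(th))
snap(imaging,"wrist","w1")
print(readout.get_state()["clock"],readout.get_state()["q"].round(2))
th=np.radians(24)
M=R.from_rotvec(ori(th)).as_matrix()
robot.move_to(np.array([.551,-.04,.22])-M[:,0]*.03,ori(th))
snap(imaging,"wrist","w2")
print(readout.get_state()["clock"],readout.get_state()["q"].round(2))
th=np.radians(-18.7)
M=R.from_rotvec(ori(th)).as_matrix()
robot.move_to(np.array([.511,.254,.18])-M[:,0]*.03,ori(th))
snap(imaging,"wrist","w3")
print(readout.get_state()["clock"],readout.get_state()["q"].round(2))
E
```

```text
[[-0.17  0.98  0.  ]
 [ 0.98  0.17 -0.  ]
 [-0.    0.   -1.  ]]
1.65 [ 0.75  0.27 -0.33  1.84  0.1   1.04  0.55]
2.7167 [ 0.43  0.28 -0.5   1.81  0.15  1.09  0.29]
4.0167 [-0.07  0.3  -0.56  1.89  0.18  1.01 -1.03]
```

View pics/w1.png

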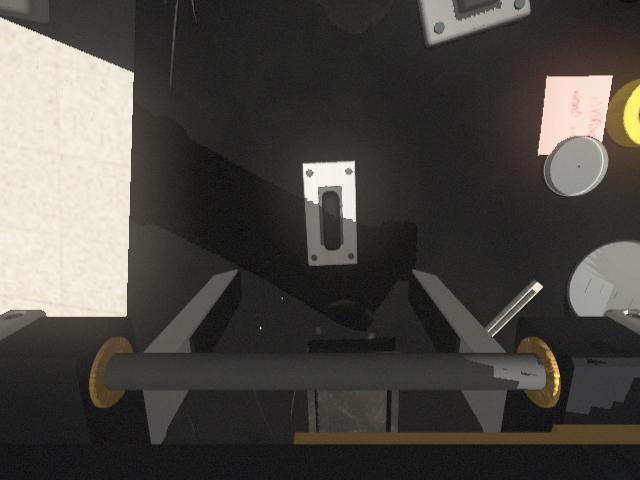

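View pics/w2.png

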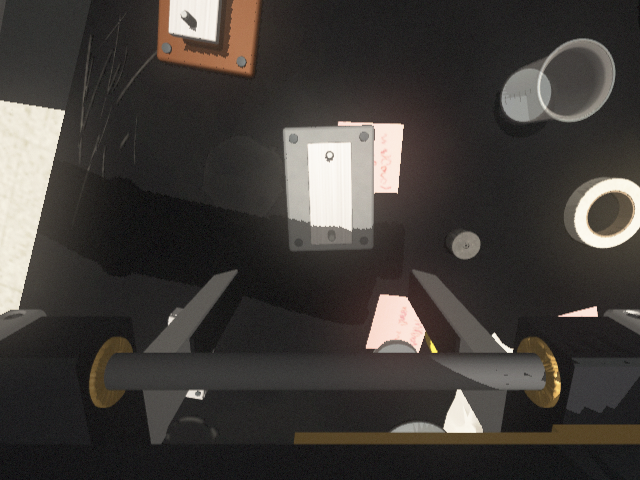

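View pics/w3.png

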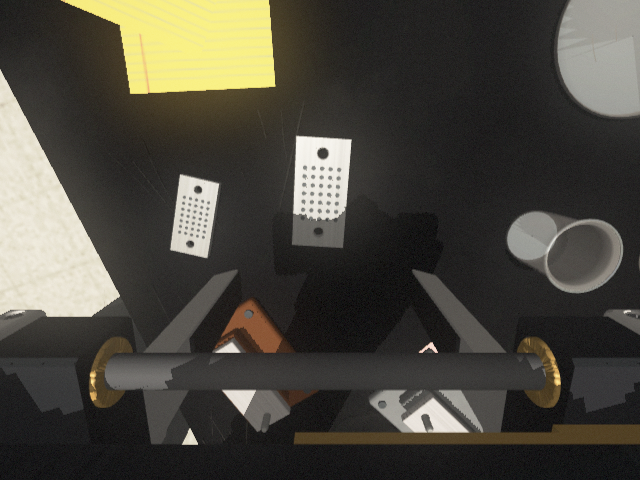

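Run:
```python
import cv2,numpy as np
for n,(u,v) in {"w1":(330,213),"w2":(331,188),"w3":(322,192)}.items():
    c=cv2.imread(f"pics/{n}.png")[v-70:v+70,u-65:u+65]
    c=np.clip((c/255.)**.6*255,0,255).astype(np.uint8)
    c=cv2.resize(c,None,fx=4.2,fy=4.2,interpolation=cv2.INTER_CUBIC)
    for k in range(0,140,10):
        cv2.putText(c,str(v-70+k),(0,int(k*4.2)+4),0,.35,(0,255,255),1);cv2.line(c,(28,int(k*4.2)),(34,int(k*4.2)),(0,255,255),1)
    for k in range(0,130,10):
        cv2.putText(c,str(u-65+k),(int(k*4.2)-8,10),0,.35,(0,255,255),1);cv2.line(c,(int(k*4.2),14),(int(k*4.2),20),(0,255,255),1)
    cv2.imwrite(f"pics/{n}c.png",c)
```

```text
(no output)
```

View pics/w1c.png

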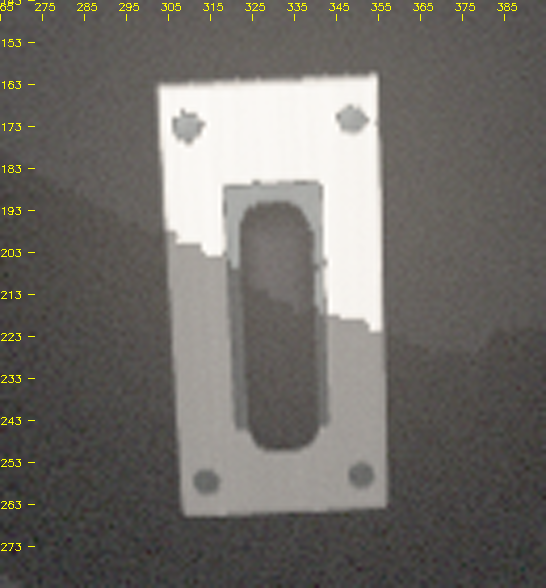

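View pics/w2c.png

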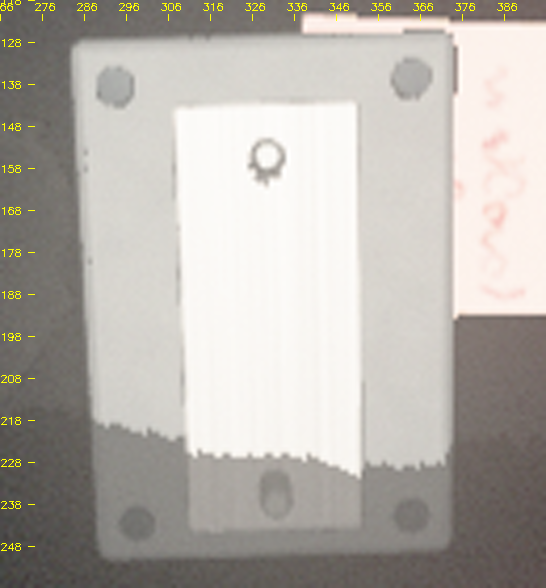

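View pics/w3c.png

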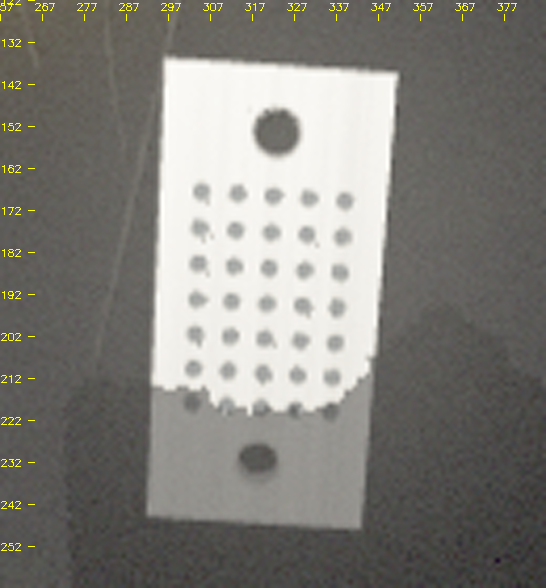

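```bash
cat > fit.py <<'E'
from h import *
from scipy.optimize import least_squares
def fit(im,model,pix,x0):
    model=np.array(model,float);pix=np.array(pix)
    def W(p): 
        c,s=np.cos(p[2]),np.sin(p[2]); return np.c_[p[0]+c*model[:,0]-s*model[:,1],p[1]+s*model[:,0]+c*model[:,1],model[:,2]]
    r=least_squares(lambda p:(w2px(im,W(p))-pix).ravel(),x0,loss='soft_l1')
    return r.x,(w2px(im,W(r.x))-pix).round(1)
E
python3 - <<'E'
from fit import *
w1,w2,w3=[dict(np.load(f"w{i}.npz")) for i in (1,2,3)]
# image up = tool x = +obj y ; image right = tool y = +obj x
def rect(a,b,z): return [(-a,b,z),(a,b,z),(a,-b,z),(-a,-b,z)]
print("cover",fit(w1,rect(.027,.055,.025),[(302.4,163),(355,160.4),(356.9,263.7),(308.6,265.9)],[.467,-.28,.17]))
print("platen",fit(w2,rect(.022,.052,.05),[(307.9,143.7),(350.8,142),(351.7,243.5),(311.2,244.4)],[.55,-.04,.42]))
print("press",fit(w2,rect(.022,.052,.05)+[(0,.04,.07),(0,-.04,.07)],[(307.9,143.7),(350.8,142),(351.7,243.5),(311.2,244.4),(329.6,155.1),(331.7,237.5)],[.55,-.04,.42]))
print("plate",fit(w3,rect(.027,.055,.012)+[(0,.04,.012),(0,-.04,.012)],[(296,135.8),(351.8,139.4),(343,247.7),(292,244.9),(323,153.4),(318.2,231)],[.51,.254,-.33]))
E
```

```text
cover (array([ 0.47678695, -0.30330751,  0.21610411]), array([[-0.4, -0. ],
       [ 0.3,  0.1],
       [ 0.6,  0. ],
       [-0.4, -0.1]]))
platen (array([ 0.55639508, -0.04138682,  0.44301001]), array([[-1. , -0.6],
       [ 0.8, -0.1],
       [ 0.5,  0.3],
       [-0.4,  0.5]]))
press (array([ 0.55631251, -0.04128502,  0.44403005]), array([[-1.1, -0.7],
       [ 0.7, -0.3],
       [ 0.6,  0.2],
       [-0.4,  0.4],
       [ 0.1,  0. ],
       [-0.1,  0.4]]))
plate (array([ 0.5083214 ,  0.25368289, -0.38922793]), array([[ 0.3, -0. ],
       [-0.3, -0. ],
       [-0. , -0.3],
       [-0. , -0.5],
       [-0. , -0. ],
       [ 0.1,  1.1]]))
```

Run:
```python
from fit import *
from cell import robot,eoat,readout,imaging
th=-.3892; p=np.array([.5083,.2537,0])
robot.move_to(p+[0,0,.06],ori(th))
robot.line_to(p+[0,0,.004],rate=.1)
s=readout.get_state();print(s["clock"],s["ee_pos"].round(4),s["force"].round(2),s["finger_gap"])
eoat.move_gripper(0.0,squeeze=30)
s=readout.get_state();print(s["clock"],s["ee_pos"].round(4),s["force"].round(2),s["finger_gap"]*94)
robot.line_to(p+[0,0,.20],rate=.2)
s=readout.get_state();print(s["clock"],s["ee_pos"].round(4),s["force"].round(2),s["finger_gap"]*94)
snap(imaging,"wrist","w4")
```

```text
5.2833 [0.5085 0.2539 0.0044] [ 0.51 -0.67 -0.01] 1.0034828256396082
5.9917 [0.5083 0.2537 0.004 ] [-0.99  0.21  3.09] 53.588819587967734
7.125 [0.5077 0.2533 0.1989] [ 0.32  0.29 -1.86] 53.323148475930395
```

View pics/w4.png

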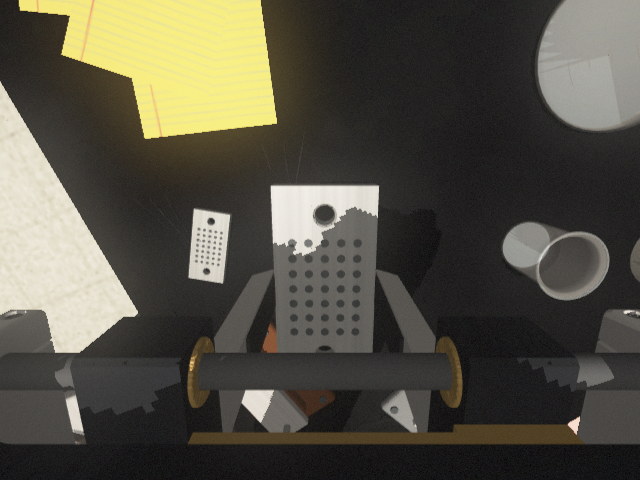

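Run:
```python
import cv2
c=cv2.imread("pics/w4.png")[170:310,260:400]
cv2.imwrite("pics/w4c.png",cv2.resize(c,None,fx=4,fy=4,interpolation=cv2.INTER_CUBIC))
```

```text
(no output)
```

View pics/w4c.png

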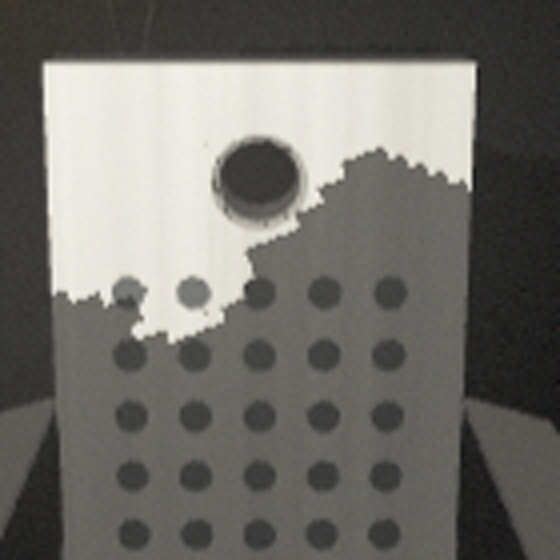

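Run:
```python
from fit import *
w=dict(np.load("w4.npz"))
tcp=np.array([.5077,.2533]);
for z in (.205,.2069,.209):
    x,r=fit(w,[(-.027,.055,z),(.027,.055,z),(0,.04,z)],[(270.75,185.5),(379,185.5),(324.75,215.2)],[.508,.254,-.389])
    c,s=np.cos(-.3892),np.sin(-.3892);d=x[:2]-tcp
    print(z,x,"offset in tool (along y_obj, x_obj)",(-s*d[0]+c*d[1],c*d[0]+s*d[1]),r.tolist())
```

```text
0.205 [ 0.50833088  0.2530905  -0.38916477] offset in tool (along y_obj, x_obj) (np.float64(4.555336890489756e-05), np.float64(0.0006631960518933783)) [[0.6, 0.1], [-0.7, 0.1], [0.1, -0.3]]
0.2069 [ 0.50842064  0.25329998 -0.38920967] offset in tool (along y_obj, x_obj) (np.float64(0.0002734262513471328), np.float64(0.0006667574058851303)) [[-0.0, 0.0], [-0.1, 0.0], [0.1, -0.0]]
0.209 [ 0.50851264  0.25353509 -0.38915873] offset in tool (along y_obj, x_obj) (np.float64(0.0005258617896684917), np.float64(0.0006626619986642894)) [[-0.7, -0.1], [0.6, -0.1], [0.1, 0.2]]
```

```bash
cat > tgt.py <<'E'
import numpy as np
TH=.444
X=np.array([np.cos(TH),np.sin(TH),0]);Y=np.array([-np.sin(TH),np.cos(TH),0])
P=np.array([.5563,-.0413,0])-.0003*Y-.0007*X
E
python3 - <<'E'
from fit import *
from tgt import *
from cell import robot,eoat,readout,imaging
robot.move_to(P+[0,0,.20],ori(TH))
robot.line_to(P+[0,0,.082],rate=.12)
robot.wait(.2)
s=readout.get_state();print(s["clock"],s["ee_pos"].round(4),(s["ee_pos"]-P).round(4),s["orientation"]-ori(TH),s["force"].round(2),s["q"].round(2))
snap(imaging,"wrist","w5");snap(imaging,"scene","s5")
c=cv2.imread("pics/w5.png")[160:300,250:390]
a=cv2.resize(c,None,fx=4,fy=4,interpolation=cv2.INTER_CUBIC)
a=np.clip((a/255.)**.6*255,0,255).astype(np.uint8)
cv2.imwrite("pics/w5c.png",a)
c=cv2.imread("pics/s5.png")[180:280,270:400]
cv2.imwrite("pics/s5c.png",cv2.resize(c,None,fx=5,fy=5,interpolation=cv2.INTER_CUBIC))
E
```

```text
9.8 [ 0.5561 -0.042   0.0826] [ 0.0003 -0.0001  0.0826] [-0.00024745 -0.00092837  0.00051402] [-0.52  0.88 -1.25] [ 0.38  0.43 -0.52  1.95  0.28  0.83  0.15]
```

View pics/w5c.png

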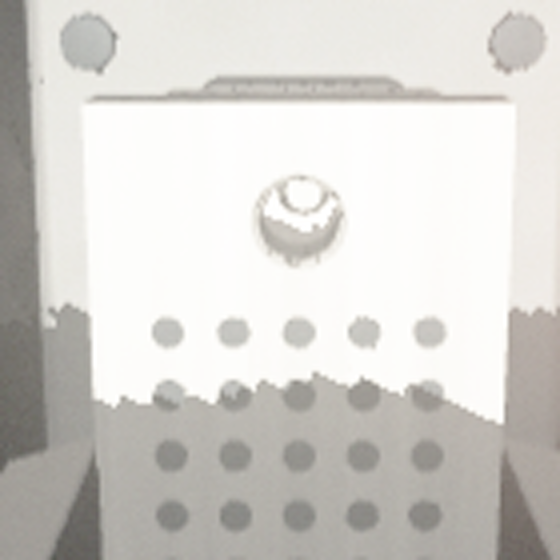

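View pics/s5c.png

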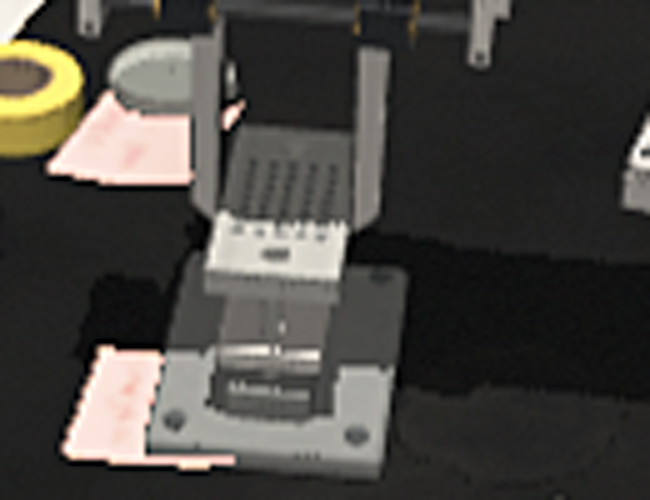

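Run:
```python
from fit import *
from tgt import *
w=dict(np.load("w5.npz"))
a=cv2.resize(w["color"][196:236,304:346,::-1],None,fx=14,fy=14,interpolation=cv2.INTER_CUBIC)
cv2.imwrite("pics/w5d.png",a)
h=px2w(w,325.25,214.7,.0906);p=px2w(w,325.5,208.75,.07);d=p-h
print(h,p,"pin minus hole along X,Y:",d@X,d@Y, "expected hole",P+.04*Y)
```

```text
[ 0.53864718 -0.00540863  0.0906    ] [ 0.53896106 -0.00561035  0.07      ] pin minus hole along X,Y: 0.00019679297636151675 -0.000316990421978472 expected hole [ 0.53861454 -0.00574997  0.        ]
```

View pics/w5d.png

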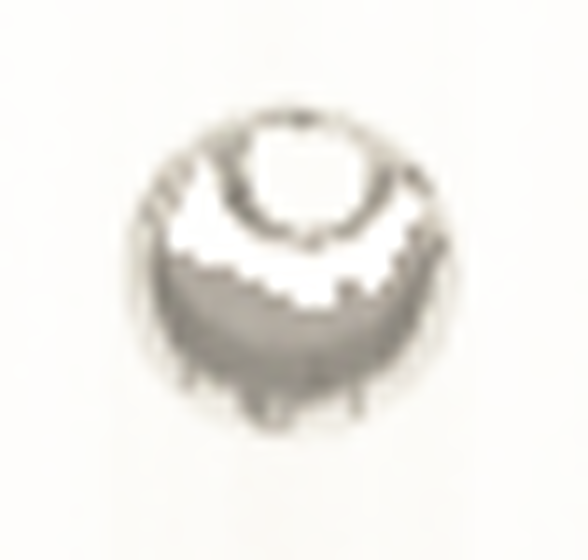

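Run:
```python
from fit import *
from tgt import *
from cell import robot,eoat,readout,imaging
Q=P+.0002*X-.0002*Y
for z in (.074,.070,.065,.060,.056,.0545,.0535):
    robot.line_to(Q+[0,0,z],rate=.04)
    s=readout.get_state();e=s["ee_pos"]-Q;print(z,round(s["clock"],2),round(e@X*1e3,2),round(e@Y*1e3,2),round(e[2],4),s["force"].round(2))
    if s["force"][2]>12: break
```

```text
0.074 10.25 -0.22 0.16 0.0736 [-0.1   0.83 -1.88]
0.07 10.5 -0.15 0.09 0.0697 [ 0.3  -0.26 -0.64]
0.065 10.78 -0.2 0.09 0.0647 [-0.1   0.24 -1.47]
0.06 11.05 -0.18 0.12 0.0597 [ 0.14 -0.42 -1.45]
0.056 11.3 -0.16 0.07 0.0557 [-0.59 -0.3  -1.65]
0.0545 11.55 0.0 0.01 0.0545 [-0.45  0.71 -1.46]
0.0535 11.8 0.13 -0.08 0.0538 [-1.17  0.71  6.36]
```

Went over the pins freely and reached the platen at the expected height. Releasing and checking.

Run:
```python
from fit import *
from tgt import *
from cell import robot,eoat,readout,imaging
eoat.move_gripper(1.0)
robot.line_to(P+[0,0,.15],rate=.2)
robot.line_to(P-.03*Y+[0,0,.18],rate=.2)
s=readout.get_state();print(s["clock"],s["force"])
snap(imaging,"wrist","w6")
c=cv2.imread("pics/w6.png")[100:300,240:420]
cv2.imwrite("pics/w6c.png",cv2.resize(c,None,fx=3,fy=3,interpolation=cv2.INTER_CUBIC))
```

```text
13.575 [-0.45204221  0.5639961  -0.88540825]
```

View pics/w6c.png

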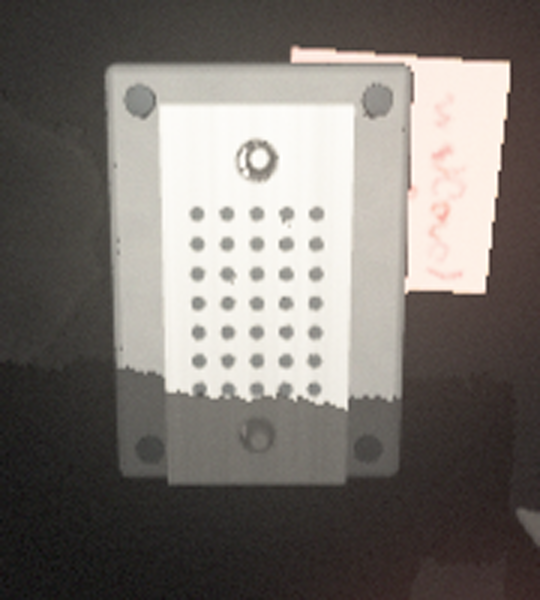

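Run:
```python
from fit import *
from tgt import *
w=dict(np.load("w6.npz"))
for z in (.058,.062,.066):
    x,r=fit(w,[(-.027,.055,z),(.027,.055,z),(.027,-.055,z),(-.027,-.055,z)],[(293.3,134.3),(358,135),(355,261.3),(296,261.7)],[.556,-.041,.444]);d=np.r_[x[:2],0]-P
    print(z,x,d@X,d@Y,r.tolist())
```

```text
0.058 [ 0.55604637 -0.04233739  0.44218044] 2.5341407135404586e-05 -0.0005278556235835721 [[0.4, 1.3], [-0.3, 0.7], [-0.3, -1.3], [0.3, -1.8]]
0.062 [ 0.55591522 -0.04208333  0.442147  ] 1.6040417209599173e-05 -0.000242096002177303 [[-0.1, 0.7], [0.1, 0.1], [0.0, -0.3], [-0.1, -0.7]]
0.066 [ 0.55572602 -0.041703    0.44196243] 8.559690702948948e-06 0.00018263569694675056 [[-0.5, -0.0], [0.6, -0.7], [0.4, 0.7], [-0.5, 0.2]]
```

Run:
```python
from fit import *
from cell import robot,eoat,readout,imaging
th=.2161; x=np.array([np.cos(th),np.sin(th),0]);y=np.array([-np.sin(th),np.cos(th),0])
C=np.array([.4768,-.3033,0])-.0003*y-.0007*x
robot.move_to(C+[0,0,.13],ori(th))
robot.line_to(C+[0,0,.032],rate=.12)
s=readout.get_state();print(s["clock"],(s["ee_pos"]-C).round(4),s["force"].round(2))
eoat.move_gripper(0.0,squeeze=45)
robot.wait(.2)
s=readout.get_state();print(s["clock"],(s["ee_pos"]-C).round(4),s["force"].round(2),s["finger_gap"]*94)
robot.line_to(C+[0,0,.20],rate=.2)
robot.wait(.15)
s=readout.get_state();print(s["clock"],(s["ee_pos"]-C).round(4),s["force"].round(2),s["finger_gap"]*94)
snap(imaging,"wrist","w7")
snap(imaging,"scene","s7")
```

```text
15.6 [ 0.0005 -0.      0.0326] [-0.74  0.16  0.13]
16.975 [ 0.0001 -0.      0.032 ] [ 0.72 -0.21 -0.1 ] 15.669018010278826
18.1167 [-0.0005  0.0003  0.1988] [-0.21  0.06 -2.17] 15.795801135282268
```

View pics/w7.png

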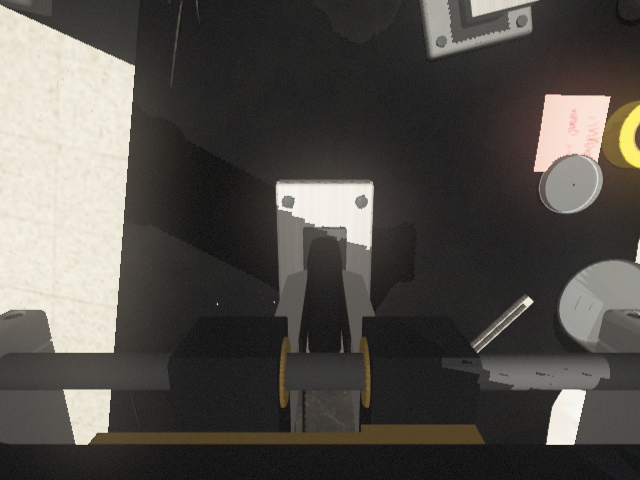

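View pics/s7.png

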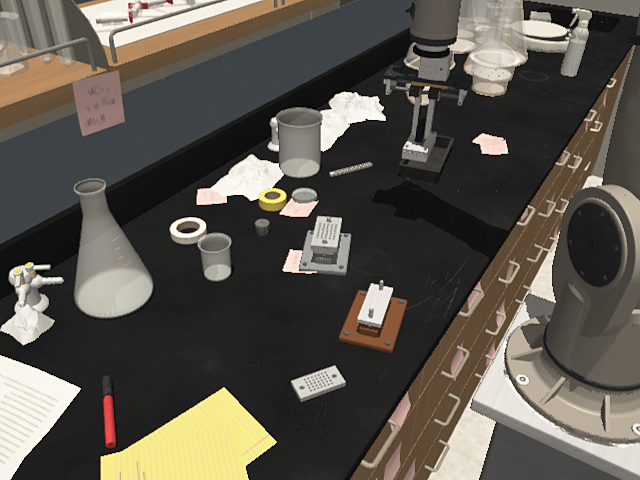

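Run:
```python
import cv2
c=cv2.imread("pics/w7.png")[170:290,260:400]
cv2.imwrite("pics/w7c.png",cv2.resize(c,None,fx=5,fy=5,interpolation=cv2.INTER_CUBIC))
```

```text
(no output)
```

View pics/w7c.png

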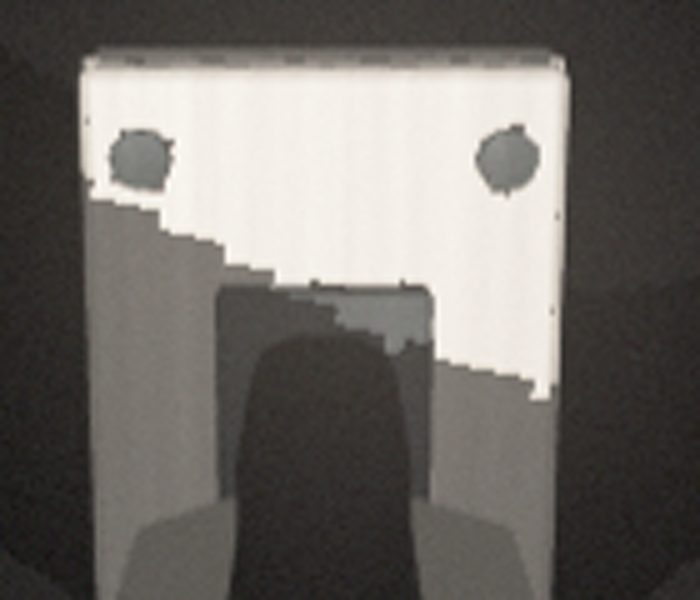

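Run:
```python
from fit import *
from cell import readout
w=dict(np.load("w7.npz"));s=readout.get_state()
th=.2161; x=np.array([np.cos(th),np.sin(th)]);y=np.array([-np.sin(th),np.cos(th)])
print(s["orientation"]-ori(th))
for z in (.1918,.194):
    f,r=fit(w,[(-.027,.055,z),(.027,.055,z)],[(276.4,183.2),(373.4,183.6)],[.476,-.303,.216]);d=f[:2]-s["ee_pos"][:2]
    print(z,f,"X",d@x,"Y",d@y,r.tolist())
```

```text
[-3.93677478e+00 -4.89510412e+00  2.58942648e-05]
0.1918 [ 0.47544258 -0.30359144  0.21248241] X -0.00044996856772651676 Y 1.4387642163187056e-05 [[-1.3, 0.0], [1.3, 0.0]]
0.194 [ 0.47540343 -0.30340411  0.21252314] X -0.0004480382715031789 Y 0.0002057560271662408 [[-1.9, 0.0], [1.9, 0.0]]
```

Run:
```python
from fit import *
from cell import readout
s=readout.get_state()
print(s["ee_pos"],R.from_rotvec(s["orientation"]).as_matrix().round(4), R.from_rotvec(ori(.2161)).as_matrix().round(4))
for n,p,Rt in [("w7",s["ee_pos"],R.from_rotvec(s["orientation"]).as_matrix()),("w4",np.array([.5077,.2533,.1989]),R.from_rotvec(ori(-.3892)).as_matrix()),("w0",np.array([0.24627879, -0.62799342,  0.20474363]),R.from_rotvec([-3.08566623e+00, -5.83405329e-01,  5.21956467e-04]).as_matrix())]:
    w=dict(np.load("wrist0.npz" if n=="w0" else n+".npz")); print(n,(Rt.T@(w["eye"]-p)).round(5),R.from_matrix(Rt.T@R.from_rotvec(w["orientation"]).as_matrix()).as_rotvec().round(4))
```

```text
[ 0.47588517 -0.30350901  0.19914217] [[-2.146e-01  9.767e-01 -1.100e-03]
 [ 9.767e-01  2.146e-01  9.000e-04]
 [ 1.100e-03 -9.000e-04 -1.000e+00]] [[-0.2144  0.9767  0.    ]
 [ 0.9767  0.2144 -0.    ]
 [-0.      0.     -1.    ]]
w7 [ 0.07164 -0.00034 -0.17948] [2.087  2.0866 0.2666]
w4 [ 0.07189  0.00066 -0.17972] [2.0863 2.0856 0.2687]
w0 [ 0.07225  0.00101 -0.17995] [2.0861 2.0859 0.2655]
```

Run:
```python
from fit import *
from tgt import *
from cell import robot,eoat,readout,imaging
A=P-.010*X
robot.move_to(A+[0,0,.20],ori(TH))
robot.line_to(A+[0,0,.108],rate=.12)
robot.wait(.2)
def st():
    s=readout.get_state();e=s["ee_pos"]-P;print(round(s["clock"],2),(np.array([e@X,e@Y,e[2]])*1e3).round(2),s["force"].round(2),round(s["finger_gap"]*94,1));return s
f0=st()["force"][2]
z=.108
while z>.0985:
    z-=.0008
    robot.line_to(A+[0,0,z],rate=.03)
    s=st()
    if s["force"][2]-f0>5: break
robot.wait(.25);st();print(z)
snap(imaging,"wrist","w8");snap(imaging,"scene","s8")
c=cv2.imread("pics/s8.png")[150:290,250:410]
cv2.imwrite("pics/s8c.png",cv2.resize(c,None,fx=4,fy=4,interpolation=cv2.INTER_CUBIC))
```

```text
20.38 [ -9.68  -0.23 108.66] [ 1.22  0.16 -3.  ] 15.8
20.62 [-1.0000e+01 -3.0000e-02  1.0728e+02] [ 0.53  0.08 -2.82] 15.7
20.88 [-1.0080e+01  5.0000e-02  1.0629e+02] [-0.57 -0.03 -3.45] 15.8
21.12 [-1.0030e+01  2.0000e-02  1.0553e+02] [ 0.56 -0.24 -2.64] 15.5
21.38 [-1.0000e+01  2.0000e-02  1.0477e+02] [ 0.32 -0.15 -2.83] 15.8
21.62 [-1.0010e+01 -1.0000e-02  1.0396e+02] [-0.25  0.35 -3.23] 16.0
21.88 [-9.9800e+00  4.0000e-02  1.0315e+02] [ 0.25  0.46 -3.31] 15.8
22.12 [-1.0040e+01  1.0000e-02  1.0233e+02] [-0.6  -0.06 -2.77] 15.4
22.38 [-9.8900e+00 -7.0000e-02  1.0184e+02] [-1.44 -1.07  3.51] 15.8
22.62 [-9.8600e+00 -7.0000e-02  1.0182e+02] [-2.39 -0.41  6.04] 15.8
0.10160000000000004
```

View pics/s8c.png

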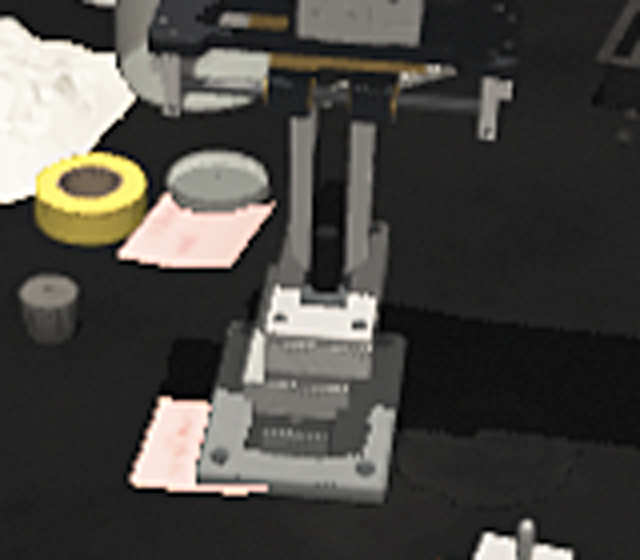

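View pics/w8.png

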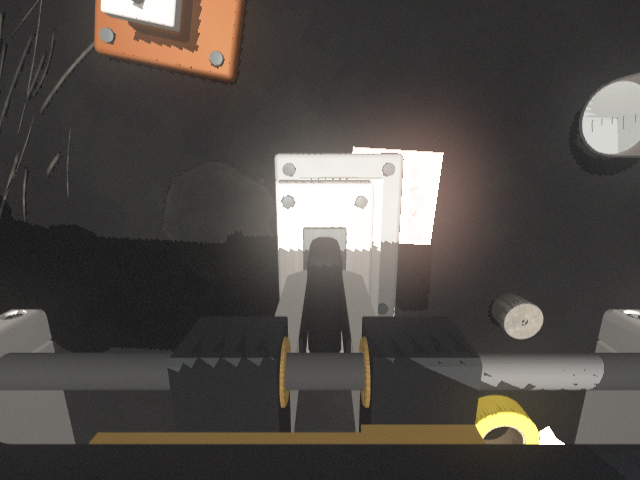

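Run:
```python
from fit import *
from tgt import *
from cell import robot,eoat,readout,imaging
def st(d):
    s=readout.get_state();e=s["ee_pos"]-P;l=np.array([e@X,e@Y,e[2]])*1e3;f=s["force"];print(d,round(s["clock"],2),l.round(2),"fXYZ",np.array([f@X,f@Y,f[2]]).round(1));return l,f
z=.1014
for d in [8,6,5,4,3,2,1,0]:
    robot.line_to(P-d*1e-3*X+[0,0,z],rate=.02)
    l,f=st(d)
    if abs(f@X)>20: print("lat stop");break
robot.wait(.2);st(-1)
```

```text
8 22.98 [ -7.69  -0.24 101.79] fXYZ [-2.3  0.5  7.2]
6 23.23 [ -5.63  -0.28 101.77] fXYZ [-2.2 -0.9  6.6]
5 23.48 [ -4.8   -0.31 101.75] fXYZ [-3.2 -0.2  6.7]
4 23.73 [ -3.76  -0.26 101.66] fXYZ [-1.5 -0.7  5.5]
3 23.98 [ -2.77  -0.21 101.52] fXYZ [ 0.1 -1.5  3.5]
2 24.23 [ -1.87   0.18 101.18] fXYZ [ 0.4 -0.4 -1.8]
1 24.48 [ -1.19   0.15 101.16] fXYZ [-0.3  0.3 -3.1]
0 24.73 [3.0000e-02 3.0000e-02 1.0136e+02] fXYZ [ 0.5  0.6 -2.4]
-1 24.93 [-7.0000e-02 -2.0000e-02  1.0137e+02] fXYZ [ 0.8  0.8 -1.9]
```

Run:
```python
from fit import *
from tgt import *
from cell import robot,eoat,readout,imaging
def st(d):
    s=readout.get_state();e=s["ee_pos"]-P;l=np.array([e@X,e@Y,e[2]])*1e3;f=s["force"];print(d,round(s["clock"],2),l.round(2),"fXYZ",np.array([f@X,f@Y,f[2]]).round(1));return l,f
for z in [.0995,.0975,.0955,.0945,.0938,.0934]:
    robot.line_to(P+[0,0,z],rate=.03)
    l,f=st(z)
    if f[2]>6: break
robot.wait(.3);st(0)
snap(imaging,"scene","s9")
c=cv2.imread("pics/s9.png")[150:290,250:410]
cv2.imwrite("pics/s9c.png",cv2.resize(c,None,fx=4,fy=4,interpolation=cv2.INTER_CUBIC))
```

```text
0.0995 25.18 [-1.000e-01  4.000e-02  9.936e+01] fXYZ [ 0.7 -0.2 -2.7]
0.0975 25.43 [-9.000e-02  5.000e-02  9.735e+01] fXYZ [-0.2 -1.  -2.6]
0.0955 25.68 [-9.000e-02  3.000e-02  9.536e+01] fXYZ [-0.4 -0.4 -2.7]
0.0945 25.93 [-5.000e-02  4.000e-02  9.445e+01] fXYZ [ 0.  -0.5 -3.2]
0.0938 26.18 [ 1.100e-01 -4.000e-02  9.398e+01] fXYZ [-1.5 -0.2  1.7]
0.0934 26.43 [ 1.100e-01 -5.000e-02  9.356e+01] fXYZ [-1.   0.2  3.4]
0 26.73 [ 1.000e-01 -6.000e-02  9.349e+01] fXYZ [ 0.1 -0.1  2.6]
```

View pics/s9c.png

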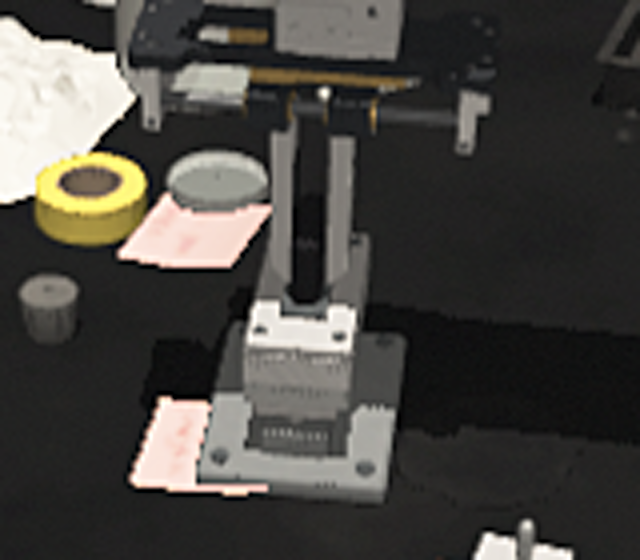

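Run:
```python
from fit import *
from tgt import *
from cell import robot,eoat,readout,imaging
def st(d):
    s=readout.get_state();e=s["ee_pos"]-P;l=np.array([e@X,e@Y,e[2]])*1e3;f=s["force"];print(d,round(s["clock"],2),l.round(2),"fXYZ",np.array([f@X,f@Y,f[2]]).round(1),round(s["finger_gap"]*94,1));return l,f
for z in [.091,.089,.087,.086,.0855,.085,.0845]:
    robot.line_to(P+[0,0,z],rate=.03)
    l,f=st(z)
    if f[2]>14: break
robot.wait(.5);st(0)
snap(imaging,"scene","s10");snap(imaging,"wrist","w10")
c=cv2.imread("pics/s10.png")[150:290,250:410]
cv2.imwrite("pics/s10c.png",cv2.resize(c,None,fx=4,fy=4,interpolation=cv2.INTER_CUBIC))
```

```text
0.091 27.02 [ 8.0e-02 -4.0e-02  9.1e+01] fXYZ [ 0.2 -0.3  5.8] 16.1
0.089 27.27 [ 1.300e-01 -6.000e-02  8.911e+01] fXYZ [-0.8 -0.2  5.9] 15.4
0.087 27.52 [ 1.200e-01 -4.000e-02  8.719e+01] fXYZ [-1.9 -0.7  7.3] 15.8
0.086 27.77 [ 9.000e-02 -3.000e-02  8.623e+01] fXYZ [-1.6  0.4  7.6] 15.7
0.0855 28.02 [ 1.200e-01 -6.000e-02  8.594e+01] fXYZ [-2.9  0.8 10.8] 15.3
0.085 28.27 [ 0.17 -0.1  85.9 ] fXYZ [-5.   1.8 19.4] 15.9
0 28.77 [ 1.70e-01 -8.00e-02  8.59e+01] fXYZ [-5.7  2.4 19.6] 15.7
```

View pics/s10c.png

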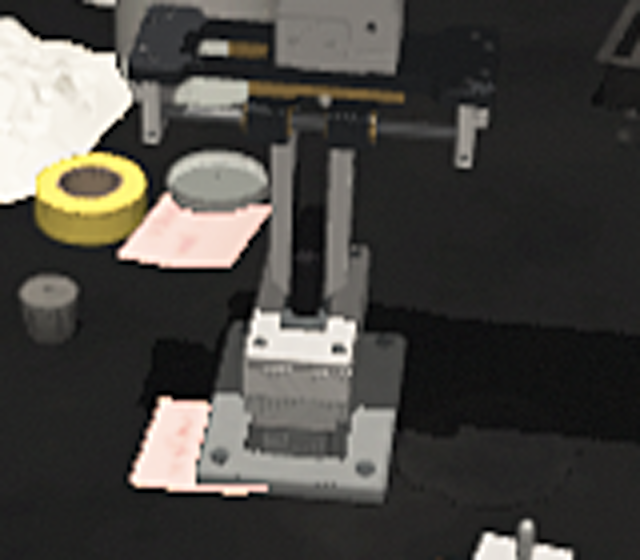

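View pics/w10.png

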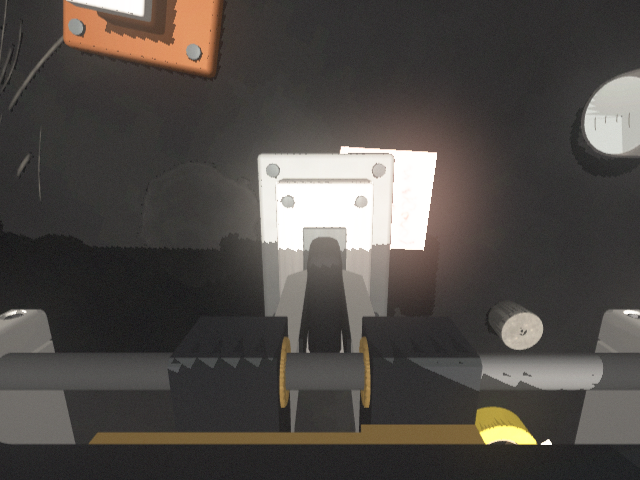

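```bash
python3 -c "
from cell import workorder,readout
print(workorder.hand_in()); s=readout.get_state(); print(s['clock'],s['ee_pos'],s['force'])"
```

```text
the job is handed in; nothing more can be done
None
the job is handed in; nothing more can be done
```

The job is done and handed in at about 29 s on the robot's clock. The arm is still gripping the bar and holding the press closed. Handing in reports no verdict.

- **Plate:** I used the larger of the two perforated plates and lowered it over the pins of the grey press. It met the platen at the expected height. A camera check after release put it flush and centred to about 0.3 mm.
- **Cover:** I set it on the pin tips 10 mm to one side, where it touched at the expected height with about 9 N on the tips. I slid it across until that load vanished, then lowered it onto the plate, where contact came at the expected height.
- **Pressing:** The cover then went down 8.1 mm and stopped hard, with about 20 N upward on the tool. The last wrist picture showed no slip of the bar in the grip. The beaker, stopper and dish stood where they started, as far as the last pictures showed them.

**Checks that disagreed:**
- The tool position reading varied by about 0.5 mm, so sideways offsets are only good to about that.
- The visible width of the held cover was about 2.6 % narrower than the model, probably because of bevelled edges. Neither affected the fit.
- About 6 N of sideways force remained at the end of the press.

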